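# Weigh the red-tag basket and set the scale marker

### The job

Hang the basket of red heart tags by its handle on both prongs of the post scale's hook, lowering it gently so that the scale is never slammed down to its stop, and let go. Then, with the basket hanging still, move the red marker along the white rule until its tip is level with the scale's yellow pointer, to record the weight. Leave the blue-tag basket, the glue jar, the tag stack and the pen cup where they are.

Things in the scene. Friction and masses are not known exactly. Their poses are not given: they have to be found in the camera images.
- basket: plywood basket of red heart tags, 90 (x) x 130 (y) x 50 mm high, loose, 0.2 to 0.37 kg, with a rigid handle: two thin upright steel wires at y = -62.5 and +62.5 mm carrying a dark wooden dowel. Origin at the centre of the underside, z up
- basket_handle (a point): middle of the basket's dowel handle, on its axis, 145 mm above the underside. The dowel is 10 mm in diameter and runs along the basket's y for 130 mm; all is open below it down to the tags, 45 mm above the underside
- blue_basket: the same basket with blue heart tags, a bystander; origin at the centre of the underside
- stand: the fixed post scale: dark base plate 14 mm high (x -115 to +55 mm, y -60 to +60 mm), green tube of radius 19 mm up to z = 160 mm at the origin, and a white flat rule with black ticks (14 mm wide, 5 mm thick) standing at x = +65 mm, behind the tube, up to z = 256 mm. Origin under the tube, at the level of the table; its -x is the way the hook points, z up
- scale (a joint): how far the sprung mast with hook and pointer has sunk into the tube, m: 0 unloaded, grows downward as weight is hung (75 N/m; the basket's weight gives 25 to 48 mm), stop at 0.080; above 0.072 counts as slammed
- hook_seat (a point): on the mast, midway between the two prongs: where the dowel's axis rests when hung; 252.5 mm above the table unloaded. Prongs: 8 mm steel bars at y = -32 and +32 mm from it, joined to the mast 95 mm towards +x, turned up 25 mm in front (-x) to 22 mm above this point. The basket comes on from -x, prongs passing below the dowel and above the rim. Axes as the stand's; moves with the mast
- pointer_tip (a point): tip of the yellow pointer on the mast, 34 mm to +x of the tube's axis; 228 mm above the table when unloaded, sinks with the mast
- marker (a joint): how far the red marker has been slid down the rule, m: 0 at the top (its tip 250 mm above the table), up to 0.100; it stays where it is left (2 N of friction)
- marker_tip (a point): tip of the red marker, pointing at the pointer tip from the stand's +x, at the marker's mid height, 4.5 mm away in x from the pointer's tip. Moves with the marker
- marker_tab (a point): on top of the marker's red tab, 48 mm to +x of the rule, 5 mm above the level of the marker's tip. The tab is 12 mm wide (the stand's y), 10 mm high and reaches from 13 to 63 mm to +x of the rule; it can be pushed down from above, or pinched
- glue_jar: white glue jar with a blue cap, 60 mm in diameter, 85 mm high, loose bystander; origin under its centre
- tag_stack: stack of round wooden tags, 57 mm in diameter, 28 mm high, loose bystander; origin under its centre
- pen_cup: white cup with pens, 72 mm in diameter, 95 mm high (150 mm with the pens), loose bystander; origin under its centre
Things that resemble listed ones, but are neither listed nor needed, are in the scene too. What is shaped like the basket but purple or turquoise is not meant.

How it is judged (in metres and radians):
On the way, in this order (a step that is already met when the one before it is completed fails the run):
1. the red-tag basket hangs by its dowel on the hook, let go by the robot (x of basket_handle in the frame of hook_seat between -0.02 and 0.04 m and z of basket_handle in the frame of hook_seat between -0.008 and 0.016 m and value of joint scale above 0.018 m and contact force between basket and the fingers below 0.1 N), for 0.3 s.
2. the marker's tip is level with the pointer's tip, the basket hanging (z of marker_tip in the frame of pointer_tip between -0.005 and 0.005 m and value of joint scale above 0.018 m), for 0.2 s.
At the end, for the whole second after the job is handed in: The red-tag basket hangs by its dowel on both prongs (dowel -20 to +40 mm in x, -8 to +16 mm in z from the seat; in line and upright within 0.3 rad), under 0.06 m/s; the scale is sunk over 18 mm; the marker tip is level with the pointer tip within 5 mm (all of step 2 and x of basket_handle in the frame of hook_seat between -0.02 and 0.04 m and z of basket_handle in the frame of hook_seat between -0.008 and 0.016 m and angle between the y axis of basket and the y axis of stand, either way round below 0.3 rad and angle between basket's own z axis and vertical below 0.3 rad and linear speed of basket below 0.06 m/s); the robot touches nothing.
It fails at once if the scale is slammed down to its stop (sunk more than 72 mm) (value of joint scale above 0.072 m).
It fails at once if the blue-tag basket is moved more than 30 mm (distance of blue_basket from where it was at the start of the episode above 0.03 m).
It fails at once if the glue jar is moved more than 30 mm (distance of glue_jar from where it was at the start of the episode above 0.03 m).
It fails at once if the tag stack is moved more than 30 mm (distance of tag_stack from where it was at the start of the episode above 0.03 m).
It fails at once if the pen cup is moved more than 30 mm (distance of pen_cup from where it was at the start of the episode above 0.03 m).
It also fails if it takes over 69 s, if anything falls off the work surface, if the arm or the gripper's body presses on something with over 40 N, if the wrist force passes 120 N, or if a joint passes its speed limit or range.

### The arm

A 6-joint arm with a two-finger parallel gripper is mounted at the origin on the work surface. World frame = base frame: x ahead of the robot, y to its left, z up, the work surface at z = 0. Lengths are in m, angles in degrees, forces in N, time in s.
With the tool pointing down it reaches from about 0.325 to 0.875 m from the base axis. Payload 4.4 kg.
Tool frame: the origin (TCP) lies between the finger pads; the fingertips stand 8 mm ahead of it and the grasp point (between the pads) lies 11 mm behind it; z points along the fingers, y is the line along which they close (so a half turn about z gives the same grasp; the last joint's range is limited). The gripper opens to 85 mm and grips with 20 to 120 N. Pads are 22 mm wide; open, the fingers measure 114 mm over their backs; the gripper's body (76 mm by 85 mm) begins 54 mm behind the grasp point. The pads swing forward as they close: fully open they stand 13 mm farther back than shut.
Start: joints at [-72.68, 11.837, 88.321, -0, 79.842, -8.623], TCP at [0.252, -0.517, 0.239] pointing down, gripper open.
Joint ranges: [-156.59, 156.59], [-49.26, 127.26], [12.9, 141.05], [-63.56, 243.56], [4.71, 150.69], [-161.64, 161.64]. Speed limits (degrees/s): [159.86, 159.86, 180, 180, 180, 180].

### API

Orientations are given as a 3x3 rotation matrix whose columns are the frame's x, y, z axes.
In Python, from bench import telemetry, capture, env gives the robot as it stands.
- The arm moves only by the tool send_rows, never from a script. Its argument "steps" is a list of rows, each a list of 4 numbers: the shift along the tool's x, y, z in cm, then the turn about the tool's z in units of 8 degrees (1.0 is 8 degrees). In form: [[tx, ty, tz, yaw], ...]. A call has 1 to 12 rows; each row is the pose to reach, as a shift and turn from the pose commanded when the call began, along the tool's axes at that moment; what a row does not reach only later rows make up. A row lasts 1/8 s, in which the tool goes at most 62.5 mm and 10.7 degrees, less where a joint would pass 70% of its speed; a pose out of reach is approached as far as the arm can. A call with a gripper value outside its range is refused whole. "fingers" is the finger opening in cm, from 0 to 8.54, set as the call begins (left out, the last holds). The fingers move at their own pace and stop on an object; "squeeze" is the grip in N (left out, the last holds). Time passes only in rows, so rows that repeat a pose let the fingers close. It gives the time, the measured TCP pose, the force, the opening and the grip force at its end, in the units of the state.
- telemetry.sense(): the state, without advancing time (a new reading comes with each control period).
- capture(name): name is "scene" or "top" or "wrist"; returns a dict with "img" (480x640x3 uint8, blue, green, red), "fx", "fy", "cx", "cy" (pixels), "k1" (the pictures are not rectified: a ray, as slopes to the right and down, at radius r is drawn at 1 + k1 r^2 times it, then the intrinsics apply), "pose" (4x4, takes a point from camera to world coordinates); the wrist camera has in their place "hand_eye" (4x4, takes a point from camera to tool coordinates, whose origin is the TCP and whose axes are the flange's). Camera axes: x right, y up, looking along -z (the intrinsics and any distortion apply to the point x, -y, -z); pixel columns grow to the right and rows downward; lengths in m; the calibration is good to about 2 mm. A picture is of the moment at which its call begins: read the wrist's pose just before it. There is no depth.
- env.sign_off(): hands the job in; it is judged then, once.
The state is a dict: "clock": time; "qpos": joint angles; "dq": joint speeds; "joint_efforts": joint torques, N m; "position": TCP position; "tcp_rot": TCP orientation; "force": force on the tool from outside, world axes, zero at the start; "moment": the same for the moment, N m; "gripper_width": opening from 0.0 (shut) to 1.0 (fully open); "grasp_force": force on a finger pad.
Only numpy, scipy, OpenCV 4.12 (cv2) and the standard library are available. Lean on these libraries where they do the work, as an engineer would, in place of code of your own. Each camera call takes 0.05 s, during which the arm holds its last target. There are 200 camera calls.

## Working session

There is one attempt and no reset: what is moved stays moved. The work goes in short steps, Python scripts to look and compute and a tool call to move; the robot and the scene stay as the last step left them, time stands still between calls to the robot, and variables do not carry over. Pictures are saved under pics/ and viewed, at most 10 in all, crops included, and the job is handed in when it is done.

Besides the shell and the picture viewer there is one more tool, called after "Call:" as a command line: name --pt "numbers of a row" for each row, then --argument value for the rest. send_rows: Moves the arm, as the interface text tells. Its arguments: {"type":"object","properties":{"steps":{"type":"array","items":{"type":"array","items":{"type":"number"}}},"fingers":{"type":"number"},"squeeze":{"type":"number"}},"required":["steps"]}

```bash
mkdir -p pics; ls; cat > h.py <<'E'
import numpy as np, cv2
from bench import telemetry, capture, env
def ray(c,u,v,pose=None):
    P=c.get("pose") if pose is None else pose
    K=np.array([[c["fx"],0,c["cx"]],[0,c["fy"],c["cy"]],[0,0,1.]])
    p=cv2.undistortPoints(np.array([[[u,v]]],float),K,np.array([c["k1"],0,0,0.]))[0,0]
    P=np.array(P); d=P[:3,:3]@np.array([p[0],-p[1],-1]); return P[:3,3],d
def onz(c,u,v,z,pose=None):
    o,d=ray(c,u,v,pose); return o+d*(z-o[2])/d[2]
def tri(rs):
    A=0;b=0
    for o,d in rs:
        d=d/np.linalg.norm(d); M=np.eye(3)-np.outer(d,d); A=A+M; b=b+M@o
    return np.linalg.solve(A,b)
def proj(c,p):
    P=np.array(c["pose"]); q=P[:3,:3].T@(np.array(p)-P[:3,3]); s=np.array([q[0],-q[1]])/-q[2]
    s=s*(1+c["k1"]*(s@s)); return np.array([c["fx"]*s[0]+c["cx"],c["fy"]*s[1]+c["cy"]])
E
python3 - <<'E'
from h import *
import pickle
for n in("scene","top"):
    c=capture(n); cv2.imwrite(f"pics/{n}0.png",c["img"]); pickle.dump(c,open(n+".pkl","wb"))
    print(n,c["fx"],c["k1"],np.round(c["pose"],3).tolist())
E
```

```text
pics
scene 595.1169755342924 0.00660446877619939 [[-0.801, -0.445, 0.401, 1.043], [0.599, -0.609, 0.52, 0.644], [0.014, 0.657, 0.754, 1.134], [0.0, 0.0, 0.0, 1.0]]
top 564.9518506289661 0.045695181894603705 [[-0.015, 0.983, -0.183, 0.313], [-1.0, -0.014, 0.006, -0.002], [0.003, 0.183, 0.983, 1.35], [0.0, 0.0, 0.0, 1.0]]
```

View pics/scene0.png

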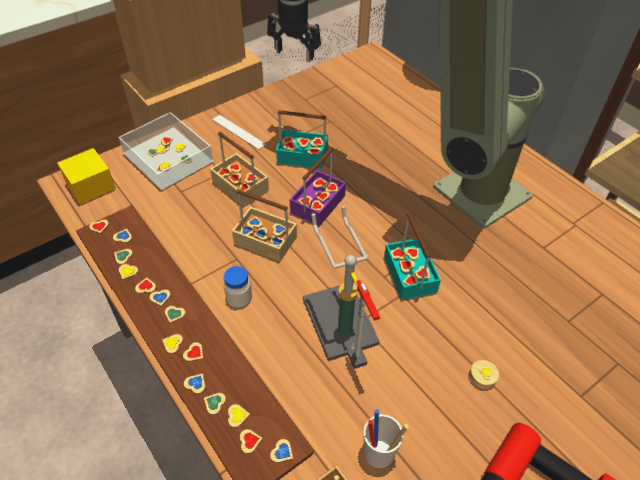

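View pics/top0.png

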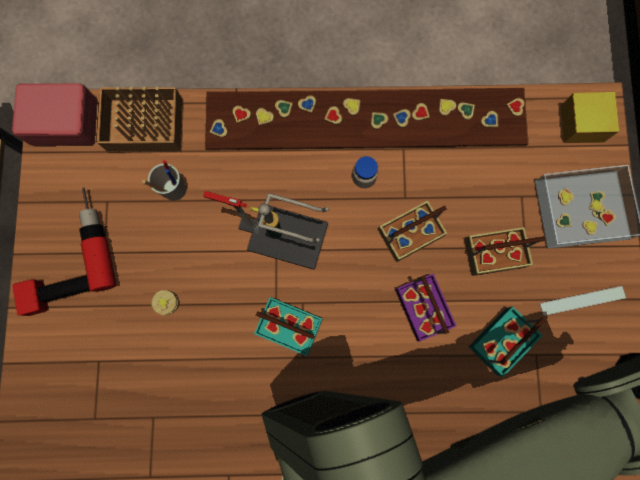

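Basket candidates:
- **Plywood with red tags:** scene (240,178), top (500,252). This is the one I want.
- **Plywood with blue tags:** scene (265,234), top (412,230).
- **Purple:** scene (318,195).
- **Turquoise:** scene (302,148) and (410,267).

The stand is at scene (345,310), top (270,225), with its prongs pointing right (world -y) in the top view. I'll check my choice in one close crop mosaic.

```bash
python3 - <<'E'
import cv2,numpy as np
s=cv2.imread("pics/scene0.png");t=cv2.imread("pics/top0.png")
def cr(i,x,y,w=100,h=75,k=4):return cv2.resize(i[y:y+h,x:x+w],None,fx=k,fy=k,interpolation=cv2.INTER_CUBIC)
a=cr(s,190,130);b=cr(t,455,210)
c=cv2.resize(s[200:375,290:400],(240,382)) ;
c=np.zeros((300,400,3),np.uint8); q=cv2.resize(s[200:350,290:400],None,fx=2,fy=2,interpolation=cv2.INTER_CUBIC); c[:, :220]=q
d=cr(t,200,180,133,100,3)[:300,:399]; d=cv2.copyMakeBorder(d,0,0,0,1,0)
cv2.imwrite("pics/m1.png",np.vstack([np.hstack([a,b]),np.hstack([c,d])]))
E
```

```text
(no output)
```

View pics/m1.png

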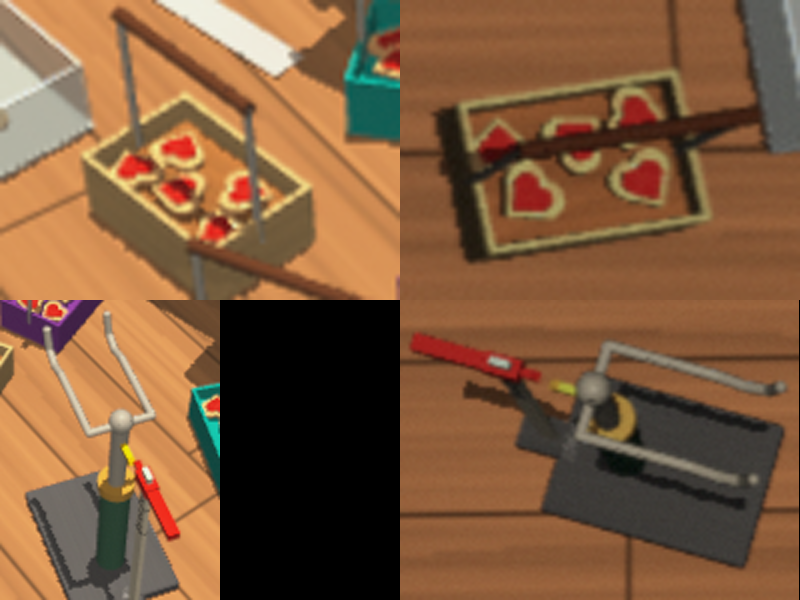

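The top row confirms a plywood basket with red hearts. Its dowel runs from scene (219.5,133.7) to (253,156), and in top from about (484.5,247) to (544.5,238.7). The bottom row shows the hook prongs, mast, yellow pointer, and red marker and tab. Next I'll triangulate these and check them against the stated sizes.

```bash
python3 - <<'E'
from h import *
import pickle
s=pickle.load(open("scene.pkl","rb"));t=pickle.load(open("top.pkl","rb"))
def T(a,b): return tri([ray(s,*a),ray(t,*b)])
np.set_printoptions(precision=4,suppress=True)
e1=T((253,156),(484.5,247));e2=T((219.5,133.7),(544.5,238.7));print("dowel",e1,e2,np.linalg.norm(e1-e2),(e1+e2)/2)
rim=np.array([onz(t,455+(x-400)/4,210+y/4,.05) for x,y in((460,105),(678,72),(710,215),(490,253))]);print("rim",rim,rim.mean(0),np.linalg.norm(np.diff(rim,axis=0),axis=1))
z=.1475
print("ends at z via scene",onz(s,253,156,.145),onz(s,219.5,133.7,.145))
B=np.array([onz(t,200+(x-400)/3,180+(y-300)/3,.014) for x,y in((783,428),(745,566),(545,512))]);print("base",B,np.linalg.norm(np.diff(B,axis=0),axis=1))
for n,a,b in(("tipL",(313.5,215),(326.7,209)),("tipR",(344,208.5),(317.7,239.7)),("cL",(335,266.5),(269,195.7)),("cR",(366.5,257.5),(261,225.7))):print(n,T(a,b))
# base: front mid (-115), right; front edge B0-B1, side B1->B2 is +x dir
ex=B[2]-B[1]; ex/=np.linalg.norm(ex); ey=np.cross([0,0,1],ex); fm=(B[0]+B[1])/2; O=fm+.115*ex;O[2]=0
print("ex",ex,np.degrees(np.arctan2(ex[1],ex[0])),"edge",(B[0]-B[1])/.12,"ey",ey,"O",O,"seat?")
st=telemetry.sense();print(st["position"],st["tcp_rot"],st["gripper_width"])
E
```

```text
dowel [ 0.5059 -0.3386  0.1469] [ 0.5241 -0.472   0.1369] 0.1349870571924778 [ 0.515  -0.4053  0.1419]
rim [[ 0.5486 -0.335   0.05  ]
 [ 0.5664 -0.4628  0.05  ]
 [ 0.482  -0.4746  0.05  ]
 [ 0.4616 -0.347   0.05  ]] [ 0.5146 -0.4048  0.05  ] [0.129  0.0852 0.1292]
ends at z via scene [ 0.504  -0.3388  0.145 ] [ 0.5275 -0.4612  0.145 ]
base [[ 0.5932 -0.003   0.014 ]
 [ 0.4818  0.0287  0.014 ]
 [ 0.5274  0.1876  0.014 ]] [0.1158 0.1653]
tipL [ 0.5674 -0.0009  0.2665]
tipR [0.5063 0.0181 0.2636]
cL [0.6014 0.1146 0.2462]
cR [0.5395 0.1313 0.2448]
ex [0.2759 0.9612 0.    ] 73.9839401316703 edge [ 0.928  -0.2637  0.    ] ey [-0.9612  0.2759  0.    ] O [0.5692 0.1234 0.    ] seat?
[ 0.2514 -0.5164  0.2383] [[ 0.8992  0.4374 -0.0006]
 [ 0.4374 -0.8992  0.0019]
 [ 0.0003 -0.002  -1.    ]] 0.9970436904539489
```

Checks:
- **Basket:** centre (0.515,-0.405), dowel at 98°. The rim is 129x86 mm and the dowel height is about 0.142, which fits the description.
- **Hook:** seat about (0.544,0.032). The bars are at z 0.245 against an expected 0.2435. The hook's +x is at 73.8°.

Now I'll move above the basket.

Call:
send_rows --pt "2 0.1 0 -0.5" --pt "5 0.3 0 -1.5" --pt "8.5 0.5 0 -2.6" --pt "12 0.7 0 -3.7" --pt "15.5 0.9 0 -4.8" --pt "19 1.0 0 -5.9" --pt "22.5 1.2 0 -7" --pt "25.5 1.4 0 -8" --pt "27.5 1.5 0 -8.7" --pt "28.6 1.5 0 -9" --pt "28.6 1.5 0 -9" --pt "28.6 1.5 0 -9" --fingers 8.0 --squeeze 60

```text
clock: 1.6
position: [0.5148, -0.4056, 0.2392]
tcp_rot: [[-0.137, 0.991, -0.001], [0.991, 0.137, 0.0], [0.0, -0.001, -1.0]]
force: [-0.7, 0.4, -0.2]
gripper_width: 0.939
grasp_force: 0.0
```

```bash
python3 - <<'E'
from h import *
import pickle
st=telemetry.sense();w=capture("wrist");w["st"]=st;pickle.dump(w,open("w1.pkl","wb"))
print(st["position"],np.round(st["tcp_rot"],3).tolist(),st["qpos"],np.round(w["hand_eye"],3).tolist())
cv2.imwrite("pics/w1.png",w["img"])
E
```

```text
[ 0.51479265 -0.4055595   0.23919543] [[-0.137, 0.991, -0.001], [0.991, 0.137, 0.0], [0.0, -0.001, -1.0]] [-4.57793687e+01  2.15126536e+01  7.60231622e+01 -2.16807567e-02
  8.24863756e+01 -5.36771748e+01] [[0.001, 0.95, 0.312, 0.081], [1.0, -0.001, -0.0, -0.001], [0.0, 0.312, -0.95, -0.133], [0.0, 0.0, 0.0, 1.0]]
```

View pics/w1.png

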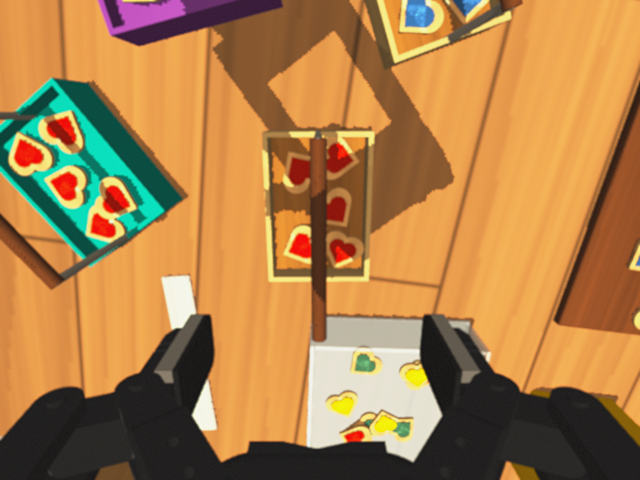

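The wrist view shows the red-tag basket's dowel from (318,138) to (319,340), centred between the fingers. I'll cast those rays onto z=0.145.

```bash
python3 - <<'E'
from h import *
import pickle
w=pickle.load(open("w1.pkl","rb"));st=w["st"];P=np.eye(4);P[:3,:3]=st["tcp_rot"];P[:3,3]=st["position"];P=P@w["hand_eye"]
a=onz(w,318,138,.145,P);b=onz(w,319,340,.145,P);m=(a+b)/2
print(a,b,np.linalg.norm(a-b),m,np.array(st["tcp_rot"]).T@(m-st["position"]))
E
```

```text
[ 0.50552793 -0.33791195  0.145     ] [ 0.52438791 -0.46724219  0.145     ] 0.1306981637882975 [ 0.51495792 -0.40257707  0.145     ] [0.00292293 0.00062373 0.09419538]
```

Call:
send_rows --pt "0.3 0.1 1.5 0" --pt "0.3 0.1 3.5 0" --pt "0.3 0.1 5.5 0" --pt "0.3 0.1 7.5 0" --pt "0.3 0.1 9 0" --pt "0.3 0.1 10 0" --pt "0.3 0.1 10.5 0" --pt "0.3 0.1 10.5 0" --pt "0.3 0.1 10.5 0"

```text
clock: 2.78
position: [0.5163, -0.4028, 0.1352]
tcp_rot: [[-0.138, 0.99, 0.001], [0.99, 0.138, -0.001], [-0.001, 0.001, -1.0]]
force: [0.2, -0.2, -1.0]
gripper_width: 0.937
grasp_force: 0.0
```

Call:
send_rows --pt "0 0 0 0" --pt "0 0 0 0" --pt "0 0 0 0" --pt "0 0 0 0" --pt "0 0 0 0" --pt "0 0 0 0" --pt "0 0 0 0" --pt "0 0 0 0" --pt "0 0 0 0" --pt "0 0 0 0" --fingers 0 --squeeze 80

```text
clock: 4.03
position: [0.5158, -0.4024, 0.1345]
tcp_rot: [[-0.138, 0.99, -0.0], [0.99, 0.138, -0.0], [-0.0, -0.0, -1.0]]
force: [-2.2, 0.9, 2.8]
gripper_width: 0.09
grasp_force: 78.2
```

Call:
send_rows --pt "0 0 -0.5 0" --pt "0 0 -1.5 0" --pt "0 0 -3.5 0" --pt "0 0 -6 0" --pt "0 0 -9 0" --pt "0 0 -12 0" --pt "0 0 -15 0" --pt "0 0 -18 0" --pt "0 0 -21 0" --pt "0 0 -23 0" --pt "0 0 -23.5 0" --pt "0 0 -23.5 0"

```text
clock: 5.52
position: [0.5158, -0.4022, 0.3698]
tcp_rot: [[-0.138, 0.99, 0.001], [0.99, 0.138, -0.0], [-0.001, 0.001, -1.0]]
force: [-0.9, 0.6, -2.8]
gripper_width: 0.085
grasp_force: 78.1
```

```bash
python3 - <<'E'
from h import *
st=telemetry.sense();print(st["clock"],st["position"],st["force"],st["gripper_width"],st["grasp_force"],st["qpos"])
R=np.array(st["tcp_rot"]);ex=np.array([np.cos(np.radians(73.8)),np.sin(np.radians(73.8)),0]);seat=np.array([.544,.032,0])
g=seat-.125*ex; d=g-st["position"]; print(g,R.T@d, "toolx ang",np.degrees(np.arctan2(R[1,0],R[0,0])))
E
```

```text
5.525 [ 0.51584877 -0.40224496  0.36977104] [-0.91412139  0.55986973 -2.82771785] 0.08539104945142527 78.08066725730896 [-4.55203176e+01  1.80786948e+01  6.54809104e+01  4.13480285e-03
  9.63967014e+01 -5.34650884e+01]
[ 0.50912611 -0.08803671  0.        ] [0.31233205 0.03658464 0.36961182] toolx ang 97.945224717371
```

Call:
send_rows --pt "0.7 0.1 0 -0.2" --pt "2 0.2 0 -0.5" --pt "4 0.5 0 -1.0" --pt "6.5 0.8 0 -1.7" --pt "9 1.1 0 -2.4" --pt "11.5 1.4 0 -3.0" --pt "14 1.7 0 -3.7" --pt "16.5 2 0 -4.3" --pt "19 2.2 0 -5.0" --pt "21.5 2.5 0 -5.6" --pt "24 2.8 0 -6.3" --pt "26.5 3.1 0 -7.0"

```text
clock: 7.02
position: [0.5092, -0.1337, 0.3688]
tcp_rot: [[-0.901, 0.434, -0.001], [0.434, 0.901, 0.001], [0.001, 0.0, -1.0]]
force: [0.3, 0.7, -2.0]
gripper_width: 0.081
grasp_force: 78.1
```

```bash
python3 - <<'E'
from h import *
st=telemetry.sense()
R=np.array(st["tcp_rot"]);ex=np.array([np.cos(np.radians(73.8)),np.sin(np.radians(73.8)),0]);seat=np.array([.544,.032,0])
g=seat-.125*ex; d=g-st["position"]; print(st["qpos"],R.T@d, (163.8-np.degrees(np.arctan2(R[1,0],R[0,0])))/8)
E
```

```text
[-2.41485127e+01  1.88222902e+00  8.43043110e+01  1.87973214e-02
  9.38715325e+01 -8.83966490e+01] [0.01957713 0.04099983 0.36882305] 1.1938243982835033
```

Call:
send_rows --pt "0.7 1.5 0 -0.5" --pt "1.4 3.0 0 -0.9" --pt "2 4 0 -1.2" --pt "2 4 0 -1.2" --pt "2 4 0 -1.2" --pt "2 4 0 -1.2"

```text
clock: 7.78
position: [0.5096, -0.0915, 0.3692]
tcp_rot: [[-0.959, 0.284, -0.0], [0.284, 0.959, -0.0], [0.0, -0.0, -1.0]]
force: [-0.2, -0.3, -3.3]
gripper_width: 0.088
grasp_force: 78.0
```

```bash
python3 - <<'E'
from h import *
st=telemetry.sense()
R=np.array(st["tcp_rot"]);ex=np.array([np.cos(np.radians(73.8)),np.sin(np.radians(73.8)),0]);seat=np.array([.544,.032,0])
g=seat-.125*ex; d=g-st["position"]; print(st["position"],R.T@d, (163.8-np.degrees(np.arctan2(R[1,0],R[0,0])))/8)
s=capture("scene")["img"];t=capture("top")["img"]
cv2.imwrite("pics/m2.png",np.hstack([cv2.resize(s[100:400,220:420],None,fx=2,fy=2),cv2.resize(t[150:450,200:400],None,fx=2,fy=2)]))
E
```

```text
[ 0.50955817 -0.09148224  0.3692398 ] [0.00137712 0.00327165 0.36923906] 0.03957593295477935
```

View pics/m2.png

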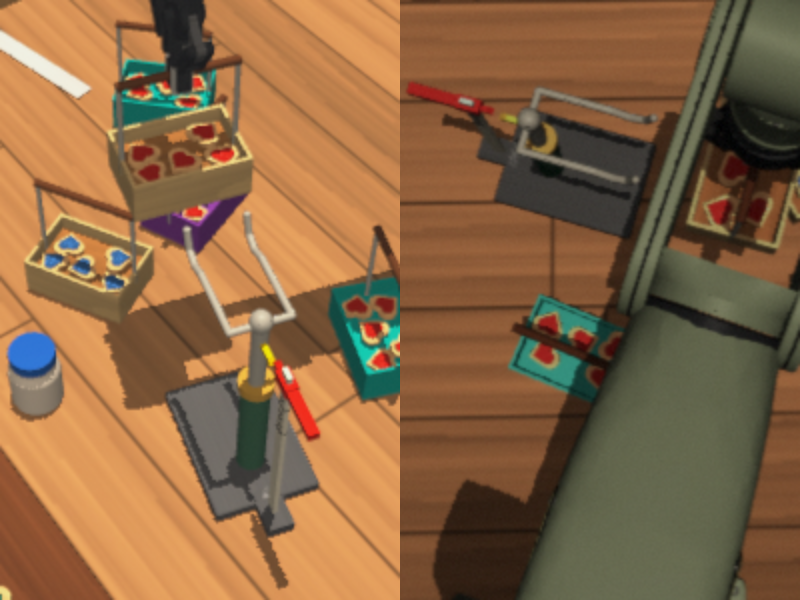

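The basket is held level in front of the prongs, blue basket and jar untouched. Now lower it to a dowel height of about 0.30, then slide it in.

Call:
send_rows --pt "0.1 0.1 1 0" --pt "0.1 0.3 2.5 0" --pt "0.1 0.3 4 0" --pt "0.1 0.3 5.5 0" --pt "0.1 0.3 7 0" --pt "0.1 0.3 8 0" --pt "0.1 0.3 8 0" --pt "0.1 0.3 8 0"

```text
clock: 8.88
position: [0.5099, -0.0879, 0.2899]
tcp_rot: [[-0.959, 0.283, 0.001], [0.283, 0.959, -0.0], [-0.001, -0.0, -1.0]]
force: [0.3, 1.1, -1.5]
gripper_width: 0.085
grasp_force: 78.0
```

Call:
send_rows --pt "0 0.5 0 0" --pt "0 1.5 0 0" --pt "0 3 0 0" --pt "0 4.5 0 0" --pt "0 6 0 0" --pt "0 7.5 0 0" --pt "0 9 0 0" --pt "0 10.5 0 0" --pt "0 12 0 0" --pt "0 12.5 0 0" --pt "0 12.5 0 0" --pt "0 12.5 0 0"

```text
clock: 10.38
position: [0.5448, 0.0318, 0.2893]
tcp_rot: [[-0.959, 0.284, -0.0], [0.284, 0.959, -0.0], [0.0, -0.0, -1.0]]
force: [-0.2, -0.8, -1.2]
gripper_width: 0.089
grasp_force: 78.0
```

```bash
python3 - <<'E'
from h import *
st=telemetry.sense()
print(st["position"],st["force"],st["qpos"])
s=capture("scene")["img"];t=capture("top")["img"]
cv2.imwrite("pics/m3.png",np.hstack([cv2.resize(s[150:350,270:400],None,fx=3,fy=3),cv2.resize(t[150:350,200:330],None,fx=3,fy=3)]))
E
```

```text
[0.54476953 0.03179001 0.28925501] [-0.16145554 -0.75641795 -1.20629523] [-5.73756925e+00  6.24983703e+00  8.88035283e+01 -2.00658932e-02
  8.49541387e+01 -7.92536111e+01]
```

View pics/m3.png

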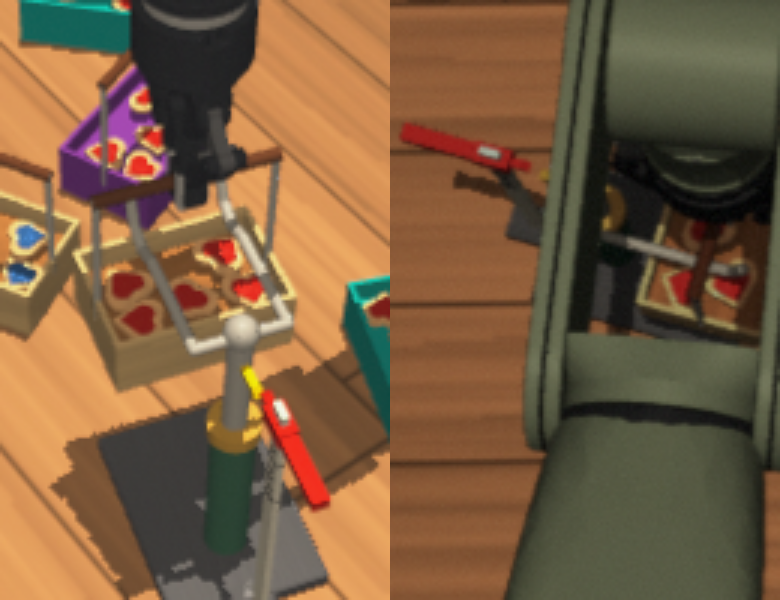

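The dowel sits above the prongs and the prongs pass under it. I'll lower it in stages and watch the force.

Call:
send_rows --pt "0 0 0.5 0" --pt "0 0 1 0" --pt "0 0 1.5 0" --pt "0 0 2 0" --pt "0 0 2.5 0" --pt "0 0 3 0" --pt "0 0 3.5 0" --pt "0 0 4 0" --pt "0 0 4 0" --pt "0 0 4 0" --pt "0 0 4 0" --pt "0 0 4 0"

```text
clock: 11.98
position: [0.545, 0.0322, 0.2495]
tcp_rot: [[-0.959, 0.283, 0.0], [0.283, 0.959, -0.0], [-0.0, 0.0, -1.0]]
force: [-0.8, -0.3, -2.1]
gripper_width: 0.087
grasp_force: 78.0
```

Call:
send_rows --pt "0 0 0.3 0" --pt "0 0 0.6 0" --pt "0 0 0.9 0" --pt "0 0 1.2 0" --pt "0 0 1.5 0" --pt "0 0 1.8 0" --pt "0 0 2.1 0" --pt "0 0 2.4 0" --pt "0 0 2.4 0" --pt "0 0 2.4 0" --pt "0 0 2.4 0"

```text
clock: 13.35
position: [0.5449, 0.0322, 0.2254]
tcp_rot: [[-0.959, 0.283, 0.0], [0.283, 0.959, -0.0], [-0.0, 0.0, -1.0]]
force: [-1.5, 0.7, -0.7]
gripper_width: 0.087
grasp_force: 78.1
```

```bash
cat > ptr.py <<'E'
from h import *
def yl(c,lo=(20,150,120),hi=(35,255,255),box=None,big=True):
    h=cv2.cvtColor(c["img"],cv2.COLOR_BGR2HSV);m=cv2.inRange(h,lo,hi)
    b=np.zeros_like(m);x0,y0,x1,y1=box;b[y0:y1,x0:x1]=255;m&=b
    n,l,s,ce=cv2.connectedComponentsWithStats(m)
    return [(s[i].tolist(),np.round(ce[i],1).tolist()) for i in range(1,n) if s[i][4]>3]
E
python3 - <<'E'
from ptr import *
import pickle
s0=pickle.load(open("scene.pkl","rb"));s=capture("scene");st=telemetry.sense();print(st["position"],st["force"])
box=(325,255,390,345)
for c in(s0,s):
    print("yellow",yl(c,(25,180,150),(33,255,255),box)); print("red",yl(c,(0,200,150),(5,255,255),box))
E
```

```text
[0.54488256 0.03217588 0.22541761] [-0.45305206  0.59410586 -1.06137865]
yellow [([351, 272, 6, 10, 31], [353.5, 276.2])]
red [([357, 280, 23, 38, 205], [368.7, 301.4])]
yellow [([351, 278, 6, 10, 34], [353.4, 282.4])]
red [([341, 255, 6, 2, 10], [343.5, 255.4]), ([357, 280, 23, 38, 216], [368.6, 301.1])]
```

Call:
send_rows --pt "0 0 0.3 0" --pt "0 0 0.6 0" --pt "0 0 0.9 0" --pt "0 0 1.1 0" --pt "0 0 1.1 0" --pt "0 0 1.1 0" --pt "0 0 1.1 0" --pt "0 0 1.1 0" --pt "0 0 1.1 0"

```text
clock: 14.52
position: [0.545, 0.0322, 0.2144]
tcp_rot: [[-0.959, 0.283, 0.0], [0.283, 0.959, 0.0], [-0.0, 0.0, -1.0]]
force: [0.7, 0.9, -0.1]
gripper_width: 0.086
grasp_force: 78.1
```

Call:
send_rows --pt "0 0 0 0" --pt "0 0 0 0"

```text
clock: 14.78
position: [0.545, 0.0322, 0.2144]
tcp_rot: [[-0.959, 0.283, 0.0], [0.283, 0.959, 0.0], [-0.0, 0.0, -1.0]]
force: [1.8, -0.1, 0.2]
gripper_width: 0.091
grasp_force: 78.1
```

Call:
send_rows --pt "0 0 0 0" --pt "0 0 0 0"

```text
clock: 15.02
position: [0.5449, 0.0322, 0.2143]
tcp_rot: [[-0.959, 0.283, 0.0], [0.283, 0.959, 0.0], [-0.0, 0.0, -1.0]]
force: [1.7, 0.5, -0.1]
gripper_width: 0.085
grasp_force: 78.1
```

The force is near zero with about 28 mm of sink, so I'll release.

Call:
send_rows --pt "0 0 0 0" --pt "0 0 0 0" --pt "0 0 0 0" --pt "0 0 0 0" --pt "0 0 0 0" --pt "0 0 0 0" --pt "0 0 0 0" --pt "0 0 0 0" --fingers 5

```text
clock: 16.02
position: [0.5448, 0.0322, 0.2143]
tcp_rot: [[-0.959, 0.283, -0.0], [0.283, 0.959, 0.0], [0.0, -0.0, -1.0]]
force: [0.1, 0.8, -0.3]
gripper_width: 0.588
grasp_force: 0.0
```

Call:
send_rows --pt "0 0 -0.5 0" --pt "0 0 -1.5 0" --pt "0 0 -3 0" --pt "0 0 -5 0" --pt "0 0 -7.5 0" --pt "0 0 -10 0" --pt "0 0 -12.5 0" --pt "0 0 -15 0" --pt "0 0 -16 0" --pt "0 0 -16 0"

```text
clock: 17.27
position: [0.5452, 0.0322, 0.3754]
tcp_rot: [[-0.959, 0.283, 0.002], [0.283, 0.959, -0.0], [-0.002, 0.0, -1.0]]
force: [-0.0, 0.0, -0.2]
gripper_width: 0.583
grasp_force: 0.0
```

```bash
python3 - <<'E'
from ptr import *
import pickle
s=capture("scene");t=capture("top");st=telemetry.sense();print(st["position"],st["force"],st["qpos"])
pickle.dump((s,t),open("st2.pkl","wb"))
box=(325,255,390,345)
print("yellow",yl(s,(25,180,150),(33,255,255),box)); print("red",yl(s,(0,200,150),(5,255,255),box))
cv2.imwrite("pics/m4.png",np.hstack([cv2.resize(s["img"][190:340,280:380],None,fx=4,fy=4),cv2.resize(t["img"][150:300,200:300],None,fx=4,fy=4)]))
E
```

```text
[0.54441508 0.03221725 0.3733407 ] [-0.17474568 -1.05451672 -1.2461468 ] [-5.70735134e+00  4.23818361e+00  8.13189212e+01 -3.31688856e-04
  9.45362083e+01 -7.92504632e+01]
yellow [([350, 281, 7, 10, 33], [352.9, 285.0])]
red [([342, 255, 5, 4, 16], [344.2, 256.6]), ([335, 269, 3, 3, 7], [335.7, 270.0]), ([357, 280, 23, 38, 216], [368.7, 301.3])]
```

View pics/m4.png

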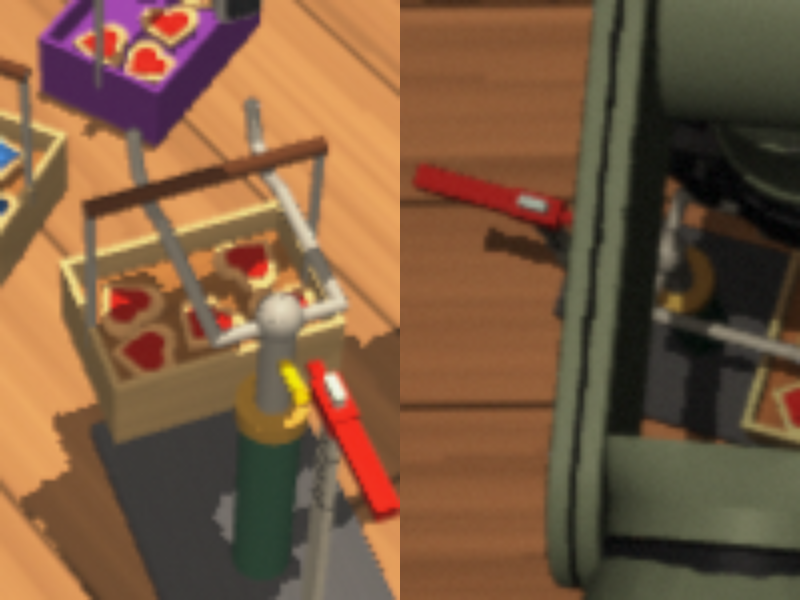

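The dowel rests on both prongs, the basket hangs level, and the pointer dropped from row 276.2 to 285.0. Now I'll work out the sink and the tab position.

```bash
python3 - <<'E'
from ptr import *
import pickle
s0=pickle.load(open("scene.pkl","rb"));t0=pickle.load(open("top.pkl","rb"))
a=np.radians(73.8);ex=np.array([np.cos(a),np.sin(a),0]);O=np.array([.5445,.032,0])+.095*ex
p=O+.034*ex;m=O+.0385*ex;Z=np.array([0,0,1])
print("O",O,"ptr proj",proj(s0,p+.228*Z),"mk",proj(s0,m+.25*Z))
base=proj(s0,p+.228*Z)[1]
for z in(.21,.2,.19,.18):print(z,proj(s0,p+z*Z)[1]-base)
print("end tri",tri([ray(s0,377.5,316.5),ray(t0,205,194.3)]),"onz",onz(t0,205,194.3,.255),"exp",O+.128*ex)
st=telemetry.sense();R=np.array(st["tcp_rot"]);tab=O+.113*ex
print("tab",tab,R.T@(tab-st["position"]))
s=capture("scene");print("yellow",yl(s,(25,180,150),(33,255,255),(325,255,390,345)))
E
```

```text
O [0.57100416 0.1232279  0.        ] ptr proj [356.71615983 281.16781128] mk [358.34278835 275.95525374]
0.21 5.606180595214084
0.2 8.66329560538287
0.19 11.680413207030085
0.18 14.658316289313007
end tri [0.60687753 0.24447392 0.24121682] onz [0.60379644 0.24077614 0.255     ] exp [0.60671502 0.24614549 0.        ]
tab [0.60253015 0.23174109 0.        ] [1.92768811e-04 2.07929127e-01 3.73277163e-01]
yellow [([350, 281, 7, 10, 33], [352.9, 285.0])]
```

Call:
send_rows --pt "0 0.5 0 0" --pt "0 2 0 0" --pt "0 5 0 0" --pt "0 8 0 0" --pt "0 11 0 0" --pt "0 14 0 0" --pt "0 17 0 0" --pt "0 19.5 0 0" --pt "0 20.5 0 0" --pt "0 20.8 1 0" --pt "0 20.8 3 0" --pt "0 20.8 5 0" --fingers 0

```text
clock: 18.92
position: [0.6035, 0.2308, 0.3231]
tcp_rot: [[-0.959, 0.284, -0.001], [0.284, 0.959, -0.001], [0.0, -0.001, -1.0]]
force: [-0.5, -0.0, -0.3]
gripper_width: 0.001
grasp_force: 0.0
```

Call:
send_rows --pt "0 0 1 0" --pt "0 0 1.5 0" --pt "0 0 1.5 0" --pt "0 0 1.5 0"

```text
clock: 19.42
position: [0.6042, 0.2317, 0.3103]
tcp_rot: [[-0.959, 0.283, 0.002], [0.283, 0.959, 0.0], [-0.002, 0.001, -1.0]]
force: [0.3, -0.5, 0.2]
gripper_width: 0.007
grasp_force: 0.0
```

```bash
python3 - <<'E'
from ptr import *
import pickle
st=telemetry.sense();w=capture("wrist");w["st"]=st;pickle.dump(w,open("w2.pkl","wb"));print(st["position"],st["force"])
s=capture("scene");s0=pickle.load(open("scene.pkl","rb"))
print("yellow",yl(s,(25,180,150),(33,255,255),(325,255,390,345)),proj(w|{"pose":0*np.eye(4)},[0,0,0]) if 0 else "")
cv2.imwrite("pics/w2.png",w["img"])
E
```

```text
[0.60420811 0.23168362 0.31033427] [ 0.27370877 -0.47997126  0.20819547]
yellow [([350, 281, 7, 10, 36], [353.1, 285.2])]
```

View pics/w2.png

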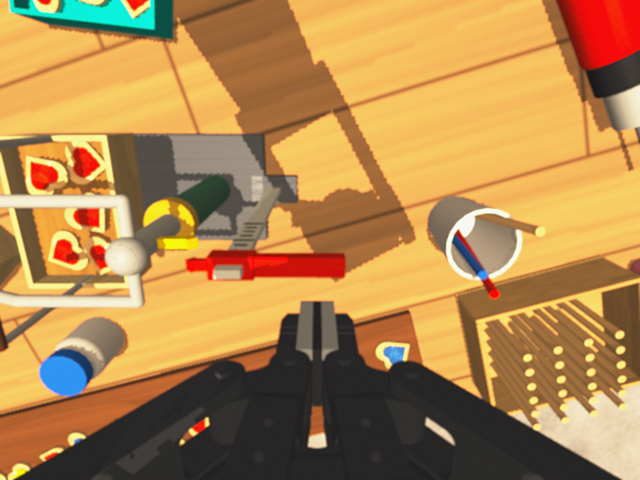

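The wrist view shows the marker's tip near (187,264) and the tab's end at (345,265). The pointer's tip is near (197,243), and the closed fingertips are at (317,310).

```bash
python3 - <<'E'
from ptr import *
import pickle
w=pickle.load(open("w2.pkl","rb"));st=w["st"];P=np.eye(4);P[:3,:3]=st["tcp_rot"];P[:3,3]=st["position"];P=P@w["hand_eye"];w["pose"]=P
print("yellow",yl(w,(22,180,100),(35,255,255),(140,190,215,260)));print("red",yl(w,(0,200,100),(6,255,255),(180,240,360,290)))
a=np.radians(73.8);ex=np.array([np.cos(a),np.sin(a),0]);O=np.array([.5445,.032,0])+.095*ex;ey=np.cross([0,0,1],ex)
def loc(q): d=q-O; return np.round([d@ex,d@ey,q[2]],4)
print("tip z.25",loc(onz(w,187,264,.25,P)),"exp .0385,0"); print("tabend",loc(onz(w,345,265,.255,P)),"exp .128,0")
for z in(.21,.205,.2,.195,.19):print(z,loc(onz(w,197.5,243,z,P)))
for z in(.23,.21,.2,.19):print(z,proj(w,O+.034*ex+[0,0,z]))
R=np.array(st["tcp_rot"]);print("tcp",loc(np.array(st["position"])))
E
```

```text
yellow [([144, 200, 26, 26, 363], [156.2, 211.0]), ([178, 205, 16, 21, 175], [185.2, 214.9]), ([157, 236, 42, 14, 471], [177.6, 242.7])]
red [([187, 251, 158, 29, 3101], [274.4, 263.7])]
tip z.25 [0.0446 0.0041 0.25  ] exp .0385,0
tabend [0.1283 0.0052 0.255 ] exp .128,0
0.21 [0.0385 0.0027 0.21  ]
0.205 [0.0368 0.0011 0.205 ]
0.2 [ 0.0352 -0.0006  0.2   ]
0.195 [ 0.0336 -0.0022  0.195 ]
0.19 [ 0.032  -0.0039  0.19  ]
0.23 [180.50668283 258.17563177]
0.21 [190.91529118 247.09924319]
0.2 [195.54443356 242.17501551]
0.19 [199.84447109 237.60191932]
tcp [ 0.1134 -0.0016  0.3103]
```

The marker appears to start about 12 mm below the top: its scene row is 281 where 276 is expected, and its apparent length is short. That means a push to a tip height of about 0.1995, so TCP z of about 0.2125. I'll push from above in two stages.

Call:
send_rows --pt "0 0 0.8 0" --pt "0 0 2 0" --pt "0 0 3.2 0" --pt "0 0 4.4 0" --pt "0 0 5.4 0" --pt "0 0 6.2 0" --pt "0 0 7 0" --pt "0 0 7.8 0" --pt "0 0 8.6 0" --pt "0 0 9.2 0" --pt "0 0 9.5 0" --pt "0 0 9.5 0"

```text
clock: 21.02
position: [0.6038, 0.2316, 0.2138]
tcp_rot: [[-0.959, 0.283, -0.0], [0.283, 0.959, -0.0], [0.0, -0.0, -1.0]]
force: [-0.5, 0.6, 0.1]
gripper_width: 0.001
grasp_force: 0.0
```

```bash
cat > chk.py <<'E'
from ptr import *
import pickle
st=telemetry.sense();w=capture("wrist");P=np.eye(4);P[:3,:3]=st["tcp_rot"];P[:3,3]=st["position"];P=P@w["hand_eye"];w["pose"]=P
print(st["position"],st["force"])
h=cv2.cvtColor(w["img"],cv2.COLOR_BGR2HSV)
print("W yellow",yl(w,(22,180,100),(35,255,255),(0,100,400,400)));print("W red",yl(w,(0,200,100),(6,255,255),(100,150,400,400)))
s=capture("scene");print("S y",yl(s,(25,180,150),(33,255,255),(325,255,390,345)),"r",yl(s,(0,200,150),(5,255,255),(350,255,400,345)))
a=np.radians(73.8);ex=np.array([np.cos(a),np.sin(a),0]);O=np.array([.5445,.032,0])+.095*ex
for z in(.205,.2,.195,.19):print(z,"ptr",proj(w,O+.034*ex+[0,0,z]),"mk",proj(w,O+.0385*ex+[0,0,z]),proj(s,O+.0385*ex+[0,0,z]))
cv2.imwrite("pics/w3.png",cv2.resize(w["img"][150:350,60:330],None,fx=2.9,fy=2.9,interpolation=cv2.INTER_CUBIC))
E
python3 chk.py
```

```text
[0.60378853 0.23164998 0.21384873] [-0.52427409  0.62162157  0.06646153]
W yellow [([67, 241, 37, 35, 726], [84.1, 255.8]), ([115, 247, 24, 29, 338], [126.3, 261.3]), ([136, 286, 3, 3, 7], [137.3, 287.0]), ([68, 299, 65, 29, 1287], [100.5, 314.5])]
W red [([145, 292, 209, 42, 4213], [237.1, 310.0])]
S y [([350, 281, 7, 10, 34], [352.9, 285.2])] r [([356, 293, 5, 11, 22], [357.7, 296.9]), ([372, 327, 5, 4, 11], [373.7, 328.5])]
0.205 ptr [123.96252242 319.87217065] mk [134.8120275  319.86501358] [356.93355891 290.1136419 ]
0.2 ptr [129.462444   313.99437764] mk [140.00630728 313.98416477] [356.78216448 291.63487133]
0.195 ptr [134.65914816 308.44219467] mk [144.91388027 308.42939503] [356.63176956 293.14609309]
0.19 ptr [139.57686289 303.18947618] mk [149.55769131 303.17448749] [356.48236424 294.647406  ]
```

View pics/w3.png

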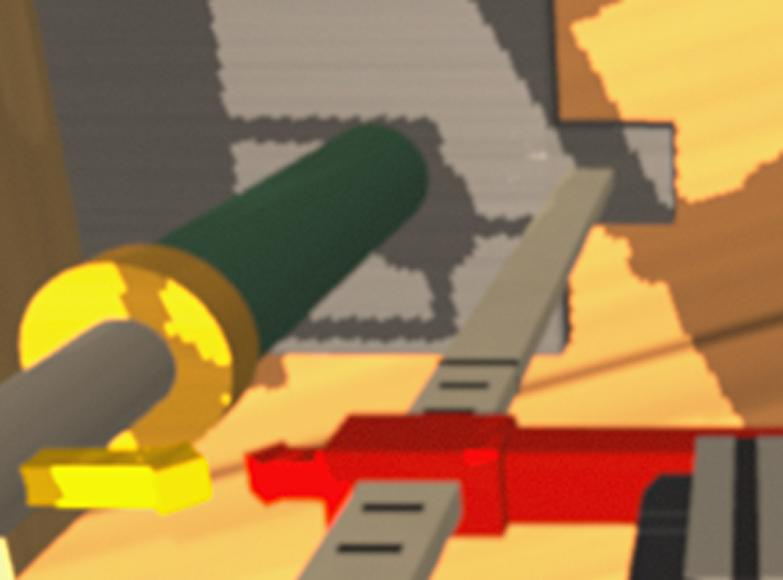

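The wrist crop shows the pointer's tip at (133,315) and the marker's tip at (145,314) in full-image pixels. The rows match and the 12 px gap is close to the expected 10.4 px, so they are level within about 1.5 mm. I'll retreat straight up and re-check.

Call:
send_rows --pt "0 0 -0.5 0" --pt "0 0 -2 0" --pt "0 0 -4 0" --pt "0 0 -6 0" --pt "0 0 -8 0" --pt "0 0 -9.5 0" --pt "0 0 -10 0" --pt "0 0 -10 0" --pt "0 0 -10 0"

```text
clock: 22.25
position: [0.6033, 0.2315, 0.313]
tcp_rot: [[-0.959, 0.283, -0.002], [0.283, 0.959, -0.001], [0.002, -0.001, -1.0]]
force: [-1.0, 0.8, 0.2]
gripper_width: -0.0
grasp_force: 0.0
```

```bash
python3 chk.py; python3 - <<'E'
from h import *
s=cv2.cvtColor(capture("scene")["img"][270:310,335:375],cv2.COLOR_BGR2BGRA)[:,:,:3]
w=cv2.imread("pics/w3.png")
cv2.imwrite("pics/m5.png",np.hstack([cv2.resize(s,(400,400),interpolation=cv2.INTER_CUBIC),w[180:580,:400]]))
E
```

```text
[0.6032559  0.23153288 0.31303428] [-1.02616479  0.80712589  0.21462601]
W yellow [([147, 201, 25, 25, 348], [158.7, 211.9]), ([180, 206, 16, 20, 167], [187.4, 215.7]), ([160, 236, 41, 15, 460], [180.5, 243.3])]
W red [([100, 164, 2, 5, 7], [100.4, 166.0]), ([100, 210, 2, 17, 20], [100.2, 217.2]), ([208, 231, 134, 23, 2124], [283.3, 241.5]), ([100, 247, 10, 22, 159], [103.6, 257.5])]
S y [([350, 281, 7, 10, 36], [353.1, 285.2])] r [([356, 293, 22, 38, 168], [367.3, 313.9])]
0.205 ptr [195.72746966 244.98593339] mk [202.59343374 244.96329663] [356.93355891 290.1136419 ]
0.2 ptr [197.94442248 242.61656344] mk [204.68555242 242.59390137] [356.78216448 291.63487133]
0.195 ptr [200.08198463 240.33229282] mk [206.70271423 240.30963462] [356.63176956 293.14609309]
0.19 ptr [202.14433379 238.12863026] mk [208.64886604 238.10600143] [356.48236424 294.647406  ]
```

View pics/m5.png

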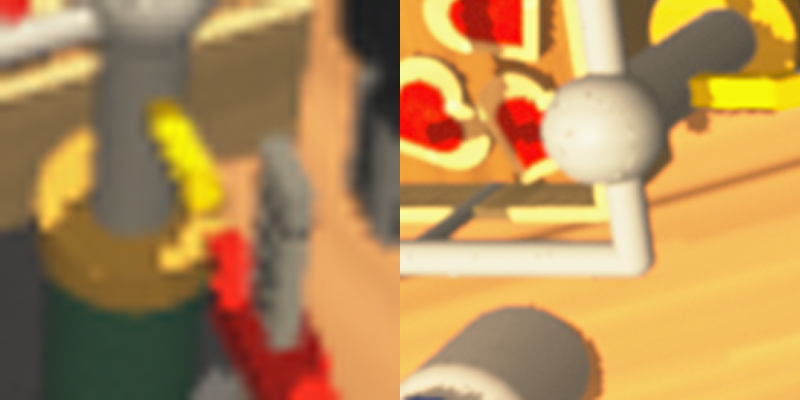

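In the scene crop the marker's tip starts at about row 293 and the pointer ends at about row 290. Allowing for tip thickness, the marker may be several mm too low, so I need a better depth measurement. I've used all 10 pictures, so I'll triangulate numerically from two shifted wrist views.

```bash
cat > vw.py <<'E'
from ptr import *
import pickle,sys
st=telemetry.sense();w=capture("wrist");P=np.eye(4);P[:3,:3]=st["tcp_rot"];P[:3,3]=st["position"];w["pose"]=P@w["hand_eye"]
pickle.dump(w,open(f"v{sys.argv[1]}.pkl","wb"))
a=np.radians(73.8);ex=np.array([np.cos(a),np.sin(a),0]);O=np.array([.5445,.032,0])+.095*ex
pt=proj(w,O+.034*ex+[0,0,.2]);mt=proj(w,O+.0385*ex+[0,0,.197]);te=proj(w,O+.128*ex+[0,0,.2]);print("exp ptr,mk,tabend",pt,mt,te)
h=cv2.cvtColor(w["img"],cv2.COLOR_BGR2HSV)
x0,x1=int(mt[0])-20,int(te[0])+25;y0,y1=int(mt[1])-22,int(mt[1])+30
print("red",yl(w,(0,190,60),(8,255,255),(max(x0,0),y0,x1,y1)))
print("yel",yl(w,(20,150,60),(36,255,255),(max(int(pt[0])-60,0),y0,int(pt[0])+15,y1)))
E
python3 vw.py A
```

```text
exp ptr,mk,tabend [197.89392883 242.32746975] [205.8511651  240.92625192] [339.12775183 241.84382132]
red [([208, 230, 134, 25, 2234], [283.0, 241.3])]
yel [([146, 218, 14, 8, 69], [150.8, 220.6]), ([181, 218, 16, 9, 75], [190.6, 221.1]), ([155, 233, 52, 31, 769], [180.0, 246.0])]
```

Call:
send_rows --pt "0 -1 0 0" --pt "0 -3 0 0" --pt "0 -5 0 0" --pt "0 -7 0 0" --pt "0 -9 0 0" --pt "0 -10.5 0 0" --pt "0 -11 0 0" --pt "0 -11 0 0" --pt "0 -11 0 0"

```text
clock: 23.58
position: [0.5727, 0.1267, 0.3142]
tcp_rot: [[-0.959, 0.283, 0.0], [0.283, 0.959, 0.0], [0.0, 0.0, -1.0]]
force: [-0.7, 0.3, 0.6]
gripper_width: -0.002
grasp_force: 0.0
```

```bash
python3 vw.py B
```

```text
exp ptr,mk,tabend [361.71930791 241.30625159] [367.89651532 239.91414513] [502.02683712 240.85790108]
red [([371, 229, 135, 25, 2161], [442.1, 240.2])]
yel [([301, 217, 4, 12, 20], [301.6, 220.8]), ([326, 235, 38, 14, 438], [345.2, 241.1]), ([367, 266, 9, 3, 15], [371.9, 267.5])]
```

Call:
send_rows --pt "0 1 0 0" --pt "0 4 0 0" --pt "0 7 0 0" --pt "0 10 0 0" --pt "0 13 0 0" --pt "0 16 0 0" --pt "0 18 0 0" --pt "0 19 0 0" --pt "0 19 0 0" --pt "0 19 0 0"

```text
clock: 24.88
position: [0.6264, 0.3079, 0.3143]
tcp_rot: [[-0.959, 0.284, -0.0], [0.284, 0.959, -0.0], [0.0, -0.0, -1.0]]
force: [-0.2, -0.1, -0.1]
gripper_width: -0.0
grasp_force: 0.0
```

```bash
python3 vw.py C
```

```text
exp ptr,mk,tabend [ 79.81512374 241.00764624] [ 88.91834434 239.61940732] [219.4843777  240.43837925]
red [([90, 229, 133, 24, 2159], [162.8, 240.0])]
yel [([44, 217, 10, 4, 24], [47.5, 217.9]), ([78, 217, 16, 9, 69], [87.6, 220.1]), ([91, 232, 3, 3, 6], [92.3, 232.8]), ([40, 234, 44, 15, 530], [61.7, 241.7]), ([76, 251, 12, 4, 31], [81.1, 252.5])]
```

```bash
python3 - <<'E'
from h import *
import pickle
V={k:pickle.load(open(f"v{k}.pkl","rb")) for k in "ABC"}
a=np.radians(73.8);ex=np.array([np.cos(a),np.sin(a),0]);O=np.array([.5445,.032,0])+.095*ex
def loc(q): d=q-O; return np.round([d@ex,d@np.cross([0,0,1],ex),q[2]],4)
def onx(k,u,v,x):
    o,d=ray(V[k],u,v); s=(x-(o-O)@ex)/(d@ex); return np.round((o+s*d)[2],4)
print("tri: tab top",loc(tri([ray(V["A"],341.5,241.5),ray(V["B"],505.5,240.5)])),"tip topedge",loc(tri([ray(V["A"],207.5,241.5),ray(V["C"],89.5,240)])),"ptr bottom",loc(tri([ray(V["A"],200.5,243),ray(V["C"],83.5,241)])))
print("known x: tip A,C(top) B(bot)",onx("A",207.5,241.5,.0385),onx("C",89.5,240,.0385),onx("B",370.5,240.5,.0385))
print("tab A,B(top) C(bot)",onx("A",341.5,241.5,.128),onx("B",505.5,240.5,.128),onx("C",222.5,240.5,.128))
print("ptr A,C(bot) B(top)",onx("A",200.5,243,.034),onx("C",83.5,241,.034),onx("B",363.5,241,.034))
E
```

```text
tri: tab top [0.1295 0.0008 0.2016] tip topedge [0.0403 0.0004 0.1993] ptr bottom [ 0.035  -0.001   0.1977]
known x: tip A,C(top) B(bot) 0.1934 0.1964 0.2093
tab A,B(top) C(bot) 0.2241 0.2045 0.1921
ptr A,C(bot) B(top) 0.1946 0.1961 0.2094
```

Results from the wrist views:

| Point | Measured z (m) | Implied tip height (m) |
|---|---|---|
| Tab top | 0.2016 | marker about 0.1966 |
| Pointer bottom edge | 0.198 | pointer about 0.200 |

The marker looks 3–5 mm too low. I'll pinch the tab (turning 90°), raise it to its top stop, where the tip height is known to be 0.250, and lower it from there by a measured amount.

Call:
send_rows --pt "0.1 -0.5 0 1" --pt "0.2 -1.5 0 2.2" --pt "0.2 -2.5 0 3.4" --pt "0.2 -3.5 0 4.6" --pt "0.2 -4.5 0 5.8" --pt "0.2 -5.5 0 7" --pt "0.2 -6.5 0 8.2" --pt "0.2 -7.2 0 9.4" --pt "0.2 -7.5 0 10.6" --pt "0.2 -7.5 0 11.2" --pt "0.2 -7.5 0 11.2" --pt "0.2 -7.5 0 11.2" --fingers 5 --squeeze 20

```text
clock: 26.42
position: [0.6033, 0.2366, 0.3145]
tcp_rot: [[0.276, 0.961, 0.0], [0.961, -0.276, 0.0], [0.0, 0.0, -1.0]]
force: [-0.3, -0.9, -0.4]
gripper_width: 0.589
grasp_force: 0.0
```

```bash
cat > l.py <<'E'
from h import *
st=telemetry.sense();a=np.radians(73.8);ex=np.array([np.cos(a),np.sin(a),0]);O=np.array([.5445,.032,0])+.095*ex
d=np.array(st["position"])-O;R=np.array(st["tcp_rot"]);print("loc",d@ex,d@np.cross([0,0,1],ex),st["position"][2],"xang",np.degrees(np.arctan2(R[1,0],R[0,0])),st["force"],st["qpos"][5])
E
python3 l.py
```

```text
loc 0.1178808502455886 0.0006408306909984236 0.3145156453170973 xang 73.97849989278676 [-0.3104064  -0.94405222 -0.44682419] 29.793634755625764
```

Call:
send_rows --pt "0 0 1 0" --pt "0 0 2.5 0" --pt "0 0 4 0" --pt "0 0 5.5 0" --pt "0 0 7 0" --pt "0 0 8.5 0" --pt "0 0 10 0" --pt "0 0 11 0" --pt "0 0 11.7 0" --pt "0 0 11.7 0" --pt "0 0 11.7 0"

```text
clock: 27.8
position: [0.6037, 0.2372, 0.198]
tcp_rot: [[0.277, 0.961, 0.001], [0.961, -0.277, 0.0], [0.001, 0.001, -1.0]]
force: [0.1, 0.3, 1.0]
gripper_width: 0.581
grasp_force: 0.0
```

Call:
send_rows --pt "0 0 0 0" --pt "0 0 0 0" --pt "0 0 0 0" --pt "0 0 0 0" --pt "0 0 0 0" --pt "0 0 0 0" --pt "0 0 0 0" --pt "0 0 0 0" --fingers 0 --squeeze 30

```text
clock: 28.8
position: [0.6048, 0.2368, 0.1981]
tcp_rot: [[0.277, 0.961, 0.004], [0.961, -0.277, 0.0], [0.001, 0.004, -1.0]]
force: [5.6, -1.3, 0.2]
gripper_width: 0.129
grasp_force: 34.0
```

Call:
send_rows --pt "0 0 -0.4 0" --pt "0 0 -0.8 0" --pt "0 0 -1.3 0" --pt "0 0 -1.8 0" --pt "0 0 -2.3 0" --pt "0 0 -2.8 0" --pt "0 0 -3.3 0" --pt "0 0 -3.8 0" --pt "0 0 -4.2 0" --pt "0 0 -4.5 0" --pt "0 0 -4.5 0" --pt "0 0 -4.5 0"

```text
clock: 30.3
position: [0.6047, 0.2368, 0.2428]
tcp_rot: [[0.277, 0.961, 0.004], [0.961, -0.277, 0.0], [0.001, 0.003, -1.0]]
force: [6.0, -0.3, -0.6]
gripper_width: 0.126
grasp_force: 33.9
```

Call:
send_rows --pt "0 0 -0.15 0" --pt "0 0 -0.3 0" --pt "0 0 -0.3 0" --pt "0 0 -0.3 0"

```text
clock: 30.8
position: [0.6047, 0.2368, 0.2455]
tcp_rot: [[0.277, 0.961, 0.003], [0.961, -0.277, 0.0], [0.001, 0.003, -1.0]]
force: [6.4, -0.7, -2.4]
gripper_width: 0.13
grasp_force: 33.8
```

Call:
send_rows --pt "0 0 -0.1 0" --pt "0 0 -0.2 0" --pt "0 0 -0.2 0" --pt "0 0 -0.2 0"

```text
clock: 31.3
position: [0.6047, 0.2369, 0.2474]
tcp_rot: [[0.277, 0.961, 0.003], [0.961, -0.277, 0.0], [0.001, 0.003, -1.0]]
force: [6.1, -0.3, -1.5]
gripper_width: 0.134
grasp_force: 33.8
```

Call:
send_rows --pt "0 0 -0.1 0" --pt "0 0 -0.2 0" --pt "0 0 -0.2 0" --pt "0 0 -0.2 0"

```text
clock: 31.8
position: [0.6046, 0.2369, 0.2478]
tcp_rot: [[0.277, 0.961, 0.002], [0.961, -0.277, 0.0], [0.001, 0.002, -1.0]]
force: [8.5, 1.1, -6.2]
gripper_width: 0.127
grasp_force: 33.3
```

Call:
send_rows --pt "0 0 -0.1 0" --pt "0 0 -0.2 0" --pt "0 0 -0.2 0" --pt "0 0 -0.2 0"

```text
clock: 32.3
position: [0.6045, 0.2369, 0.2481]
tcp_rot: [[0.277, 0.961, 0.001], [0.961, -0.277, 0.0], [0.0, 0.001, -1.0]]
force: [10.9, 0.1, -10.9]
gripper_width: 0.134
grasp_force: 32.6
```

The stop came at TCP z = 0.2477, so the earlier marker tip was actually at 0.2004. I'll use this known height to calibrate the scene rows.

```bash
cat > sc.py <<'E'
from ptr import *
import pickle
def prof(c,lab):
    h=cv2.cvtColor(c["img"],cv2.COLOR_BGR2HSV);o=[]
    for n,lo,hi,b in(("y",(25,150,130),(33,255,255),(325,255,365,300)),("r",(0,190,100),(6,255,255),(354,262,400,345))):
        m=cv2.inRange(h,lo,hi);z=np.zeros_like(m);z[b[1]:b[3],b[0]:b[2]]=255;ys,xs=np.nonzero(m&z)
        o.append((n,len(ys),[(int(y),int(xs[ys==y].min()),int(xs[ys==y].max())) for y in (np.unique(ys)[:4] if n=="r" else np.unique(ys)[-4:])]))
    print(lab,o)
prof(pickle.load(open("scene.pkl","rb")),"start");prof(pickle.load(open("st2.pkl","rb"))[0],"hung");prof(capture("scene"),"now")
E
python3 sc.py; python3 l.py
```

```text
start [('y', 31, [(278, 353, 356), (279, 354, 356), (280, 355, 356), (281, 355, 355)]), ('r', 249, [(280, 359, 359), (281, 357, 360), (282, 358, 360), (283, 358, 360)])]
hung [('y', 33, [(287, 352, 355), (288, 354, 355), (289, 354, 356), (290, 355, 355)]), ('r', 267, [(264, 355, 355), (280, 358, 359), (281, 357, 360), (282, 357, 360)])]
now [('y', 18, [(282, 350, 353), (283, 350, 354), (284, 351, 354), (285, 351, 353)]), ('r', 38, [(264, 355, 355), (293, 362, 362), (294, 362, 363), (295, 363, 363)])]
loc 0.11845912300155208 -0.0004722478976044442 0.24811652229029454 xang 73.91841393838197 [  9.87638977   0.92593764 -12.05733076] 29.85551352167746
```

```bash
python3 - <<'E'
from h import *
import pickle
s=capture("scene");s0=pickle.load(open("scene.pkl","rb"))
for c in(s0,s):
    h=cv2.cvtColor(c["img"],cv2.COLOR_BGR2HSV)
    for y in range(270,290): print(y," ".join("%3d/%3d/%3d"%tuple(h[y,x]) for x in range(353,363)))
    print()
E
```

```text
270  19/ 50/ 96  14/137/180  14/150/225  15/150/228  15/151/227  14/152/225  14/152/221  14/153/215  14/155/211  13/153/208
271  20/ 99/111  14/142/190  15/151/226  15/151/230  15/151/228  14/151/227  14/150/226  14/151/221  14/154/215  14/153/211
272  25/203/177  16/158/220  15/150/229  15/151/230  15/150/230  15/150/229  14/151/227  14/152/225  14/150/222  14/152/215
273  29/244/240  22/173/232  15/153/228  15/150/229  15/150/231  15/150/230  15/150/229  14/151/227  14/151/226  14/151/221
274  29/244/240  27/213/237  18/163/229  14/151/228  15/151/229  15/151/230  15/150/230  15/151/229  14/151/227  14/150/225
275  29/244/240  29/244/240  22/174/231  15/154/227  15/152/228  15/151/229  15/151/230  15/151/230  15/151/229  14/152/227
276  29/244/239  29/244/240  27/211/237  18/161/228  14/151/226  14/152/228  15/150/229  15/151/230  15/150/229  15/150/228
277  28/244/233  29/244/240  29/244/240  21/174/230  15/154/225  14/151/226  14/151/229  15/152/230  15/151/230  15/151/230
278  27/243/219  28/244/239  28/244/239  25/210/234  17/166/227  14/152/225  14/151/227  15/152/228  15/151/
[... 3160 characters left out ...]
/ 22/ 70  13/ 25/ 71  13/ 28/ 64  20/ 16/ 47  60/  6/ 40 150/  7/ 39 120/  7/ 39
285  27/195/191  24/103/104  10/ 22/ 70  10/ 22/ 69  15/ 22/ 69  23/ 18/ 56   0/  0/ 42 105/ 12/ 42   0/  0/ 39   0/  7/ 39
286  16/ 39/ 72  15/ 23/ 68  13/ 25/ 70  10/ 22/ 70  10/ 22/ 69   0/  5/ 47   0/  0/ 38   0/  0/ 39 120/  6/ 41 105/ 12/ 41
287  13/ 26/ 69  13/ 25/ 70  10/ 22/ 69  15/ 22/ 70  12/ 21/ 62   0/  6/ 43 120/  7/ 39 150/  6/ 40   0/  0/ 39 150/  6/ 40
288   9/ 25/ 70  15/ 29/ 70  15/ 22/ 69  10/ 23/ 68  12/ 22/ 58 120/  6/ 42 150/ 13/ 38 120/  7/ 39 120/  7/ 39 150/  7/ 39
289  13/ 26/ 69  13/ 26/ 69   9/ 26/ 68  12/ 20/ 65  12/ 20/ 64  10/ 16/ 48 174/ 32/ 40 150/  7/ 38  90/  7/ 38  90/  7/ 37
```

The gripper hides the tip in this view. I'll release the tab here, rise clear, and look again with the marker at the known 0.250.

Call:
send_rows --pt "0 0 0.5 0" --pt "0 0 0.5 0" --pt "0 0 0.5 0" --pt "0 0 0.5 0" --pt "0 0 0.5 0" --fingers 4

```text
clock: 33.02
position: [0.6033, 0.2371, 0.2467]
tcp_rot: [[0.276, 0.961, 0.0], [0.961, -0.276, 0.0], [0.0, 0.0, -1.0]]
force: [-0.4, -0.1, 0.5]
gripper_width: 0.469
grasp_force: 0.0
```

Call:
send_rows --pt "0 0 -1 0" --pt "0 0 -3 0" --pt "0 0 -5 0" --pt "0 0 -7 0" --pt "0 0 -9 0" --pt "0 0 -10 0" --pt "0 0 -10 0" --pt "0 0 -10 0"

```text
clock: 34.02
position: [0.6029, 0.2369, 0.3455]
tcp_rot: [[0.277, 0.961, -0.001], [0.961, -0.277, -0.0], [-0.001, -0.001, -1.0]]
force: [-0.1, 0.8, 0.1]
gripper_width: 0.467
grasp_force: 0.0
```

```bash
python3 sc.py; python3 l.py
```

```text
start [('y', 31, [(278, 353, 356), (279, 354, 356), (280, 355, 356), (281, 355, 355)]), ('r', 249, [(280, 359, 359), (281, 357, 360), (282, 358, 360), (283, 358, 360)])]
hung [('y', 33, [(287, 352, 355), (288, 354, 355), (289, 354, 356), (290, 355, 355)]), ('r', 267, [(264, 355, 355), (280, 358, 359), (281, 357, 360), (282, 357, 360)])]
now [('y', 36, [(287, 352, 355), (288, 354, 356), (289, 354, 356), (290, 354, 355)]), ('r', 273, [(277, 360, 360), (278, 357, 360), (279, 357, 360), (280, 358, 361)])]
loc 0.11803011162621717 0.0011647263777957231 0.3450938572269889 xang 73.9431318983047 [0.19559933 0.87488209 0.1821075 ] 29.863053186053612
```

With the marker at 0.250 its tip starts at row 277; at the earlier stop it started at row 293. A 16 px drop corresponds to about 0.199–0.200. The pointer's 8.9 px drop gives 0.199. So the earlier level was right, and I'll push the marker back to a tip height of about 0.1995.

Call:
send_rows --pt "0 0 0.5 0" --pt "0 0 2 0" --pt "0 0 4 0" --pt "0 0 5.5 0" --pt "0 0 6.5 0" --pt "0 0 7.5 0" --pt "0 0 8.5 0" --pt "0 0 9.5 0" --pt "0 0 10.5 0" --pt "0 0 11.5 0" --pt "0 0 12.2 0" --pt "0 0 12.8 0" --fingers 0

```text
clock: 35.58
position: [0.6035, 0.2371, 0.218]
tcp_rot: [[0.277, 0.961, 0.001], [0.961, -0.277, 0.0], [0.0, 0.0, -1.0]]
force: [0.6, 0.2, 1.0]
gripper_width: 0.002
grasp_force: 0.9
```

Call:
send_rows --pt "0 0 0 0" --pt "0 0 0 0" --pt "0 0 0 0"

```text
clock: 35.95
position: [0.6031, 0.237, 0.2182]
tcp_rot: [[0.277, 0.961, -0.0], [0.961, -0.277, -0.0], [-0.0, -0.0, -1.0]]
force: [0.8, 0.5, -0.2]
gripper_width: 0.002
grasp_force: 0.0
```

Now 0.5 cm more, then retreat straight up and check.

Call:
send_rows --pt "0 0 0.2 0" --pt "0 0 0.4 0" --pt "0 0 0.5 0" --pt "0 0 0.5 0" --pt "0 0 0.5 0"

```text
clock: 36.58
position: [0.6034, 0.2371, 0.2134]
tcp_rot: [[0.277, 0.961, 0.0], [0.961, -0.277, 0.0], [0.0, 0.0, -1.0]]
force: [-0.0, -0.0, 1.7]
gripper_width: 0.001
grasp_force: 0.6
```

Call:
send_rows --pt "0 0 -0.5 0" --pt "0 0 -2 0" --pt "0 0 -4 0" --pt "0 0 -6 0" --pt "0 0 -8 0" --pt "0 0 -10 0" --pt "0 0 -12 0" --pt "0 0 -13 0" --pt "0 0 -13 0" --pt "0 0 -13 0"

```text
clock: 37.83
position: [0.6029, 0.2369, 0.3423]
tcp_rot: [[0.277, 0.961, -0.002], [0.961, -0.277, -0.0], [-0.001, -0.002, -1.0]]
force: [0.5, 0.3, 0.0]
gripper_width: 0.001
grasp_force: 0.0
```

```bash
python3 sc.py|tail -1; python3 - <<'E'
from ptr import *
import pickle
b=pickle.load(open("st2.pkl","rb"))[0]["img"];n=capture("scene")["img"];d=cv2.absdiff(b,n).max(2)
for k,(x0,y0,x1,y1) in dict(basket=(295,225,340,300),blue=(232,190,300,262),jar=(220,262,255,310),stack=(465,355,505,392),cup=(355,405,410,470)).items():print(k,(d[y0:y1,x0:x1]>60).mean())
E
```

```text
now [('y', 36, [(287, 352, 355), (288, 354, 356), (289, 354, 356), (290, 354, 355)]), ('r', 233, [(293, 357, 358), (294, 356, 358), (295, 356, 359), (296, 356, 359)])]
basket 0.19496296296296298
blue 0.0
jar 0.0
stack 0.0
cup 0.15020979020979022
```

```bash
python3 -c "
from bench import env
print(env.sign_off())"
```

```text
the job is handed in; nothing more can be done
None
```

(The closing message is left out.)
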